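Ease the spring clip off the gear arbor with a wedge

ROBOT

A 6-joint arm with a two-finger parallel gripper is mounted at the origin on the work surface. World frame = base frame: x ahead of the robot, y to its left, z up, the work surface at z = 0. Lengths are in mm, angles in rad, forces in N, time in s.
With the tool pointing down it reaches from about 300 to 775 mm from the base axis. Payload 14.6 kg.
Tool frame: the origin (TCP) lies between the finger pads; the fingertips stand 8 mm ahead of it and the grasp point (between the pads) lies 11 mm behind it; x points along the fingers, y is the direction in which the jaws open and shut, and the axes are right-handed (so a half turn about x gives the same grasp; the last joint's range is limited). The gripper opens to 94 mm and grips with 3 to 60 N. Pads are 16 mm wide; open, the fingers measure 119 mm over their backs; the gripper's body (75 mm by 177 mm) begins 78 mm behind the grasp point.
Start: joints at [1.128, 0.3, 1.521, -0, 1.321, -0.067], TCP at [201.856, 511.609, 213.446] pointing down, gripper open.
Joint ranges: [-3.03, 3.03], [-0.79, 2.21], [0.23, 2.52], [-1.04, 4.18], [0, 3.07], [-2.55, 2.55]. Speed limits (rad/s): [2.22, 2.22, 2.57, 3.14, 3.14, 3.14].

INTERFACE

Orientations are given as [roll, pitch, yaw] about the fixed x, y, z axes, in that order (R = Rz(yaw) Ry(pitch) Rx(roll)).
In Python, from cell import telemetry, camera, calibration, order gives the robot as it stands.
- The arm moves only by the shell command python3 -m handwheel 'ROWS' [FORCE]. ROWS is JSON, a list of rows, each a list of 7 numbers: the turn, a rotation vector about the tool's x, y, z as a fraction of full scale, then the shift along the tool's x, y, z as a fraction of full scale, then the opening, from 0 (shut) to 1 (fully open). A call has 1 to 12 rows; each row is the pose to reach, as a shift and turn from the pose measured when the call began, along the tool's axes at that moment, turning the shorter way round; what a row does not reach only later rows make up. Full scale, the value 1, is 300 mm for a shift and pi rad for a turn. A row lasts 1/8 s, in which the tool goes at most 62.5 mm and 10.7 degrees, less where a joint would pass 70% of its speed; a pose out of reach is approached as far as the arm can. A call with a number of a shift or a turn outside -1 to 1 is refused whole. A call with a gripper value outside its range is refused whole. The fingers move at their own pace and stop on an object; FORCE is the grip in N (left out, the last holds). Time passes only in rows, so rows that repeat a pose let the fingers close. It gives the time, the measured TCP pose, the force and the opening at its end, in the units of the state.
- telemetry.read_state(): the state, without advancing time (a new reading comes with each control period).
- camera(name): name is "scene" or "top" or "wrist"; returns the picture (420x560x3 uint8, red, green, blue); there is no depth.
- calibration(name): a dict with "fov_y" (degrees; the focal length in pixels is half the picture's height over the tangent of half this angle, whatever the lens; pixels are square), "cx", "cy" (the principal point, pixels), "position" and "attitude" of the camera in the world. Camera axes: x right, y down, z forward; pixel columns grow to the right and rows downward; lengths in mm; the calibration is good to about 2 mm. A picture is of the moment at which its call begins: read the wrist's pose just before it. calibration takes no time and is no camera call; for the wrist camera it gives the pose at the moment of the call.
- order.sign_off(): hands the job in, once; it reports no verdict.
The state is a dict: "clock": time; "joints": joint angles; "qd": joint speeds; "effort": joint torques, N m; "eef_pos": TCP position; "eef_rot": TCP orientation; "wrist_force": force on the tool from outside, world axes, zero at the start; "moment": the same for the moment, N m; "finger_gap": finger opening in mm.
Only numpy, scipy, OpenCV 4.12 (cv2) and the standard library are available. Lean on these libraries where they do the work, as an engineer would, in place of code of your own. Each camera call takes 0.05 s, during which the arm holds its last target.

TASK

Two steel rods on the bench each wear a spring clip; find the one that carries a toothed gear. Pick up the wedge, slide its thin end along the top of that rod under the clip until the clip springs open and sits up on the wedge's flat top, then lift the clip away on the wedge and set both down on the black rubber mat. Work the clip with the wedge only, never gripping it with the gripper, and leave the clip on the other rod (smooth roller) where it is.

Things in the scene. Friction and masses are not known exactly. Their poses are not given: they have to be found in the camera images.
- wedge_grip (a point): Centre of the loose aluminium wedge's grip, 45 mm above its flat underside. Grip: upright block 30 (x) by 20 (y) by 60 mm high; take it from above across the 20 mm. x points to the thin end. Ahead of the grip, 20 mm wide: flat top 34 mm above the underside from x = 15 to 45 mm, then a straight ramp down to a 4 mm tip at x = 110 mm. 160 g. A block with the same grip but no ramp is a bystander.
- clip_bridge (a point): Bridge centre of the U-shaped steel clip over the gear rod: plate 14 (x) by 66 (y) by 4 mm, two sprung legs 60 mm apart, toes 46 mm below. The level 30 mm rod lies along x (to the gear), its top 16 mm below this point, free end at x = -35 mm, gear face at 100. Slippery, 70 g. Raised 11 mm (about 10 N) the legs pass the rod's widest and spring it up; free at 22 mm. It hangs astride the wedge.
- spare_clip_bridge (a point): The same point of an identical clip on an identical stand whose rod carries a smooth round roller, no teeth: a bystander that must stay on. On both stands two fixed upright ears just behind the clip (56 mm clear between them, tops 19 mm above this point) keep it from sliding towards the gear or roller, which rises about 20 mm above the rod.
- mat_top (a point): Centre of the top of the black rubber mat, 280 by 280 mm and 4 mm thick, fixed flat on the bench; x and y along its sides, z up. The wedge and the rampless packing block start on it.
There are look-alikes about, which are no part of the job. What is shaped like the part that bears clip_bridge but blue or turquoise is not meant.

How it is judged (in metres and radians):
On the way, in this order (a step that is already met when the one before it is completed fails the run):
1. the wedge raises the clip on its rod by at least 8 mm (height (world z) of clip_bridge above 0.114 m and contact force between wedge and clip above 0.2 N), for 0.02 s.
2. the clip rides on the wedge, at least 50 mm above its place on the rod (height (world z) of clip_bridge above 0.156 m and contact force between wedge and clip above 0.15 N), for 0.2 s.
At the end, for the whole second after the job is handed in: The gear rod's clip and the wedge both lie or stand at rest on the rubber mat (their listed points above the mat's area, clip point below 65 mm, wedge grip point below 60 mm), and the other clip is within 15 mm of where it was on its rod (height (world z) of clip_bridge below 0.065 m and height (world z) of wedge_grip below 0.06 m and x of clip_bridge in the frame of mat_top between -0.14 and 0.14 m and y of clip_bridge in the frame of mat_top between -0.14 and 0.14 m and x of wedge_grip in the frame of mat_top between -0.14 and 0.14 m and y of wedge_grip in the frame of mat_top between -0.14 and 0.14 m and linear speed of each of clip, wedge below 0.02 m/s and distance of spare_clip_bridge from where it was at the start of the episode below 0.015 m); the robot touches nothing.
It fails at once if the gripper's fingers press on the clip from the gear rod with more than 5 N (contact force between the fingers and clip above 5 N).
It fails at once if the clip on the other rod is moved by more than 15 mm (distance of spare_clip_bridge from where it was at the start of the episode above 0.015 m).
It also fails if it takes over 61 s, if anything falls off the work surface, if the arm or the gripper's body presses on something with over 40 N, if the wrist force passes 120 N, or if a joint passes its speed limit or range.

## Working session

There is one attempt and no reset: what is moved stays moved. The work goes in short steps, Python scripts to look and compute and a shell command to move; the robot and the scene stay as the last step left them, time stands still between calls to the robot, and variables do not carry over. Pictures are saved under pics/ and viewed, and the job is handed in when it is done.

```bash
ls; mkdir -p pics; python3 - <<'E'
from cell import telemetry, camera, calibration, order
import cv2
print(telemetry.read_state())
for n in("scene","top","wrist"):
    print(n,calibration(n))
    im=camera(n); cv2.imwrite(f"pics/{n}0.png",im[:,:,::-1])
E
```

```text
pics
{'clock': 0.0, 'joints': array([ 1.12841338e+00,  3.00519115e-01,  1.52158688e+00,  4.03734082e-06,
        1.32069784e+00, -6.65603865e-02]), 'qd': array([ 0.00096422,  0.0011359 ,  0.00069333, -0.00026356, -0.00076031,
        0.00011445]), 'effort': array([-3.29980794e-04, -5.31811166e+01, -3.52729332e+01,  7.07349926e-02,
        2.45210849e-02, -1.16248375e-04]), 'eef_pos': array([201.74242837, 511.38867527, 212.85753622]), 'eef_rot': array([-1.64058539,  1.56958514, -2.01640895]), 'wrist_force': array([-0.5140557 , -0.6494757 , -0.18858619]), 'moment': array([-0.02159274, -0.05973914, -0.01448993]), 'finger_gap': 93.6615939585441}
scene {'fov_y': 54.64803734501928, 'cx': 282.8368142723318, 'cy': 212.22763182505514, 'position': array([1073.84688167, -324.47242287,  524.41443472]), 'attitude': array([-2.15560982,  0.02311537,  1.08567217])}
top {'fov_y': 49.46575098488668, 'cx': 277.71103158296825, 'cy': 211.10876312471103, 'position': array([386.7998983 , -45.40307334, 911.83655352]), 'attitude': array([-2.96284223,  0.03845016, -1.5915657 ])}
wrist {'fov_y': 70.70215230550475, 'cx': 276.1906550963932, 'cy': 207.4721733019681, 'position': array([123.18460111, 542.07870362, 382.96715847]), 'attitude': array([2.85065837e+00, 1.29499559e-03, 1.19366062e+00])}
```

View pics/scene0.png

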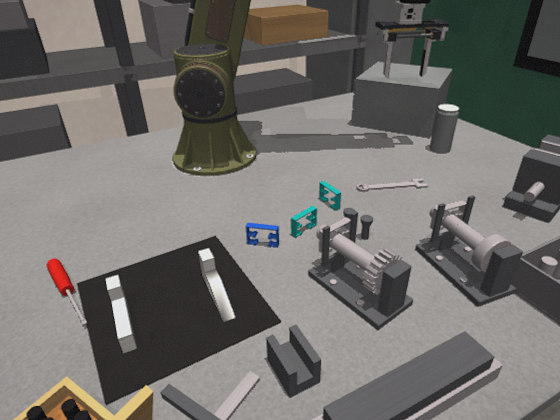

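View pics/top0.png

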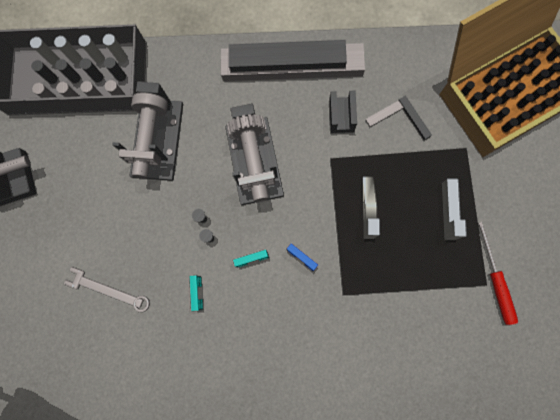

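View pics/wrist0.png

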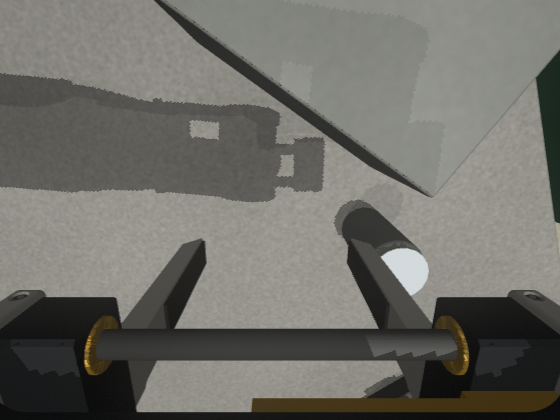

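The scene and top views show the gear rod in the middle (top, about (250,150)), with its clip at (257,180). The roller rod is on the left, with its clip at (140,153). The mat is on the right, with two wedge-like parts at (370,205) and (453,205). I'll zoom in on these.

```bash
python3 - <<'E'
import cv2,numpy as np
t=cv2.imread("pics/top0.png"); s=cv2.imread("pics/scene0.png")
a=cv2.resize(t[80:220,200:300],None,fx=4,fy=4,interpolation=cv2.INTER_CUBIC)
b=cv2.resize(t[140:300,330:490],None,fx=3.5,fy=3.5,interpolation=cv2.INTER_CUBIC)
cv2.imwrite("pics/z1.png",np.hstack([a[:560,:240+160],b[:560,:400]])); cv2.imwrite("pics/z1b.png",b)
cv2.imwrite("pics/z2.png",cv2.resize(s[190:330,290:430],None,fx=4,fy=4,interpolation=cv2.INTER_CUBIC))
cv2.imwrite("pics/z3.png",cv2.resize(s[235:375,90:250],None,fx=4,fy=4,interpolation=cv2.INTER_CUBIC))
E
```

```text
(no output)
```

View pics/z1.png

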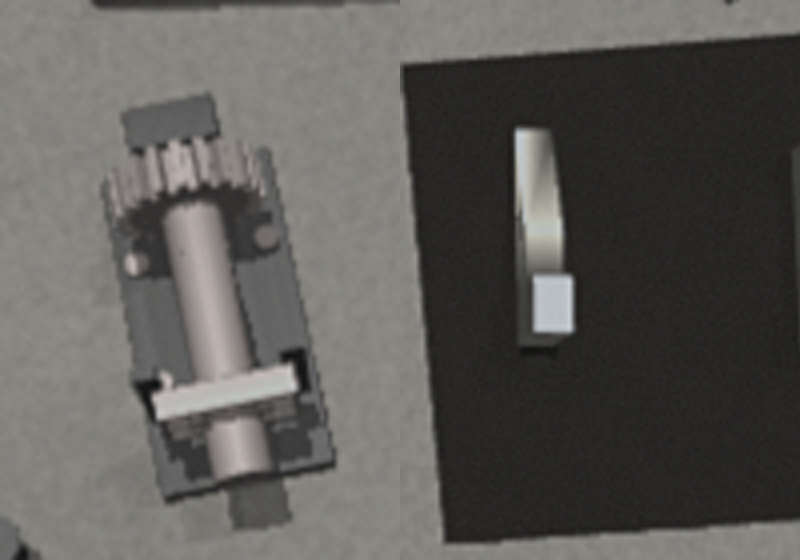

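View pics/z1b.png

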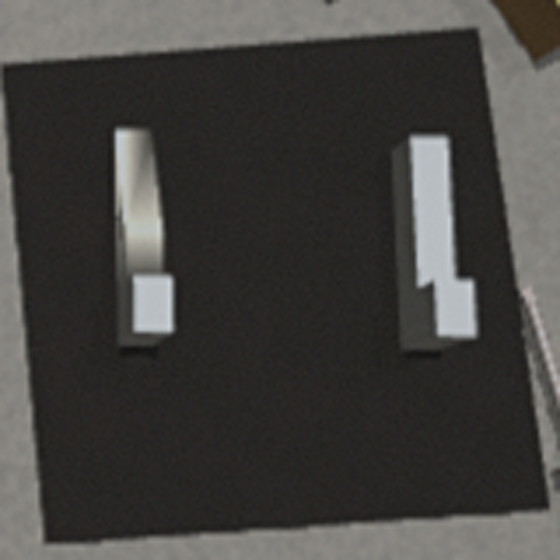

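View pics/z2.png

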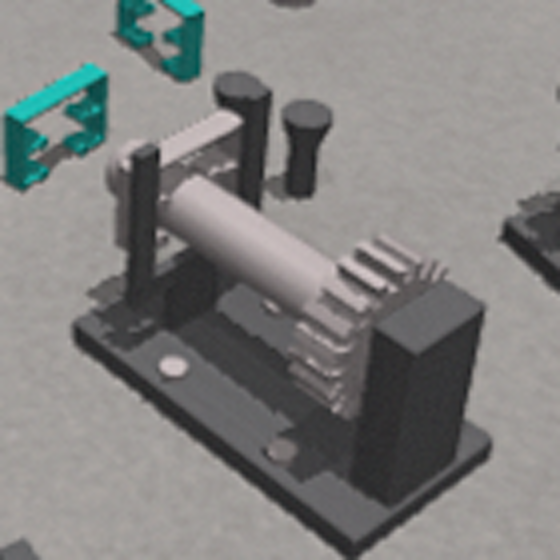

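View pics/z3.png

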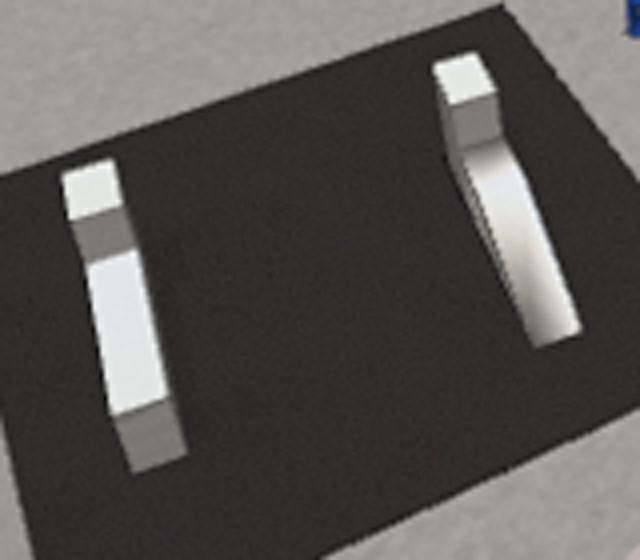

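Zoomed in, the wedge with a ramp is the one at top (370,205), thin end towards +x. The right-hand part at (453,205) has no ramp, so it's the packing block. Next I'll segment corners and cast rays onto the known heights: bridge top 108 mm, grip top about 79 mm, mat 4 mm.

```bash
cat > h.py <<'E'
import numpy as np, cv2
from scipy.spatial.transform import Rotation as Ro
from cell import telemetry, camera, calibration, order
def ray(cal,uv,h=420):
    f=h/2/np.tan(np.radians(cal["fov_y"])/2)
    R=Ro.from_euler("xyz",cal["attitude"]).as_matrix()
    d=R@np.array([(uv[0]-cal["cx"])/f,(uv[1]-cal["cy"])/f,1.])
    return np.array(cal["position"]),d
def plane(cal,uv,z):
    p,d=ray(cal,uv); return p+d*(z-p[2])/d[2]
def tri(c1,u1,c2,u2):
    p,d=ray(c1,u1);q,e=ray(c2,u2)
    A=np.stack([d,-e],1); s=np.linalg.lstsq(A,q-p,rcond=None)[0]
    a=p+d*s[0];b=q+e*s[1]; return (a+b)/2,np.linalg.norm(a-b)
def proj(cal,P):
    f=210/np.tan(np.radians(cal["fov_y"])/2)
    R=Ro.from_euler("xyz",cal["attitude"]).as_matrix()
    c=R.T@(np.array(P)-cal["position"]); return c[:2]/c[2]*f+[cal["cx"],cal["cy"]]
E
python3 - <<'E'
from h import *
ct=calibration("top"); cs=calibration("scene")
t=cv2.imread("pics/top0.png"); s=cv2.imread("pics/scene0.png")
def comp(img,roi,f):
    x0,y0,x1,y1=roi; m=f(img[y0:y1,x0:x1].astype(int)).astype(np.uint8)
    n,l,st,c=cv2.connectedComponentsWithStats(m)
    i=1+np.argmax(st[1:,4]); cn=cv2.findContours((l==i).astype(np.uint8),0,2)[0][0]
    r=cv2.minAreaRect(cn); b=cv2.boxPoints(r)+[x0,y0]
    return c[i]+[x0,y0],st[i,4],b
# wedge grip top (bluish white) in top
g=comp(t,(355,205,390,250),lambda a:(a.min(2)>160)&(a[:,:,0]>a[:,:,2]))
print("grip top",g); 
for z in(64,79): print(z,plane(ct,g[0],z),[plane(ct,p,z).round(1) for p in g[2]])
c=comp(t,(225,165,285,195),lambda a:a.min(2)>175)
print("clip",c); print(plane(ct,c[0],108),[plane(ct,p,108).round(1) for p in c[2]])
c=comp(t,(110,140,165,165),lambda a:a.min(2)>175)
print("spare",c); print(plane(ct,c[0],108),[plane(ct,p,108).round(1) for p in c[2]])
m=comp(t,(325,140,500,310),lambda a:a.max(2)<60)
print("mat",m[2],[plane(ct,p,4).round(1) for p in m[2]],plane(ct,m[2].mean(0),4))
# grip top in scene
g2=comp(s,(190,240,220,275),lambda a:(a.min(2)>190))
print("scene grip",g2); print(tri(ct,g[0],cs,g2[0]))
E
```

```text
grip top (array([373.50632911, 226.22151899]), np.int32(158), array([[368., 219.],
       [378., 219.],
       [378., 234.],
       [368., 234.]]))
64 [ 507.15738621 -194.08924879   64.        ] [array([ 521.1, -184.7,   64. ]), array([ 520.6, -203.2,   64. ]), array([ 492.4, -201.5,   64. ]), array([ 492.8, -183.1,   64. ])]
79 [ 505.02801079 -191.4586797    79.        ] [array([ 518.7, -182.2,   79. ]), array([ 518.2, -200.4,   79. ]), array([ 490.5, -198.8,   79. ]), array([ 491. , -180.6,   79. ])]
clip (array([255.80434783, 177.41847826]), np.int32(184), array([[238.03846264, 178.19230843],
       [272.07692719, 171.38461637],
       [273.11538696, 176.57692337],
       [239.07692337, 183.38461494]]))
[596.18570178  21.10411932 108.        ] [array([595.7,  53.6, 108. ]), array([606.6,  -8.8, 108. ]), array([596.8, -10.5, 108. ]), array([585.9,  51.7, 108. ])]Traceback (most recent call last):
  File "<stdin>", line 16, in <module>
  File "<stdin>", line 7, in comp
    return _wrapfunc(a, 'argmax', axis=axis, out=out, **kwds)
    return bound(*args, **kwds)
ValueError: attempt to get argmax of an empty sequence
```

```bash
python3 - <<'E'
from h import *
ct=calibration("top"); cs=calibration("scene")
t=cv2.imread("pics/top0.png"); s=cv2.imread("pics/scene0.png")
def comp(img,roi,f):
    x0,y0,x1,y1=roi; m=f(img[y0:y1,x0:x1].astype(int)).astype(np.uint8)
    n,l,st,c=cv2.connectedComponentsWithStats(m)
    i=1+np.argmax(st[1:,4]); cn=cv2.findContours((l==i).astype(np.uint8),0,2)[0][0]
    b=cv2.boxPoints(cv2.minAreaRect(cn))+[x0,y0]
    return c[i]+[x0,y0],st[i,4],b
m=comp(t,(325,140,500,310),lambda a:a.max(2)<60)
print("mat",[plane(ct,p,4).round(1) for p in m[2]],plane(ct,m[2].mean(0),4))
g2=comp(s,(190,240,220,275),lambda a:(a.min(2)>190))
print("scene grip",g2[1],g2[0],g2[2].round(0)); print(tri(ct,(373.1,226.2),cs,g2[0]))
# rod rows: lit pixels left/right edge between clip and gear
for r in range(132,170,3):
    row=t[r,225:285].astype(int).min(1); w=np.where(row>105)[0]+225; print(r,w.min() if len(w) else 0,w.max() if len(w) else 0, end=" | ")
print()
print(t[150,235:270].min(1)); print(t[226,360:385].min(1)); print(t[150:245,370].min(1))
# predicted scene pixel of clip
print(proj(cs,[596.5,21.1,108]))
E
```

```text
mat [array([ 658.9, -124.7,    4. ]), array([ 673.9, -420. ,    4. ]), array([ 395.2, -414.2,    4. ]), array([ 378.9, -134.6,    4. ])] [ 522.95989395 -273.94992458    4.        ]
scene grip 110 [205.30909091 254.26363636] [[198. 251.]
 [209. 248.]
 [212. 257.]
 [202. 261.]]
(array([ 506.9146569 , -193.43661917,   65.39472731]), np.float64(0.706960051771157))
132 225 284 | 135 225 284 | 138 225 284 | 141 225 284 | 144 225 284 | 147 225 284 | 150 225 284 | 153 225 284 | 156 225 284 | 159 225 284 | 162 225 284 | 165 225 284 | 168 225 284 | 
[ 93  93  92  79  90  94  96  91  80 101 120 133 143 151 161 170 169 166
 158 147 137 126 110  92  88  98  99  99  97  97  98  98 100  99  98]
[ 32  34  34  45  58  61  55  65 145 184 189 186 187 186 185 185 187 189
 192 110  39  29  38  35  33]
[127 125 127 130 117  72  37  35  36  38  35  36  37  35  36  38  36  35
  34  36  35  40  35  36  38  35  54  90 107 105 105 105 104 107 108 107
 106 106 113 116 120 124 127 133 139 144 146 150 156 160 163 169 172 178
 181 185 184 174 165 157 148 140 132 122 114 106  96  85 125 174 191 189
 188 188 187 189 189 187 188 188 188 188 188 192 159  71  57  64  55  26
  23  28  38  37  36]
[335.52058872 225.55231838]
```

```bash
python3 - <<'E'
from h import *
ct=calibration("top"); cs=calibration("scene")
t=cv2.imread("pics/top0.png").astype(float).min(2)
def wd(p): return np.degrees(np.arctan2(p[1],p[0]))
P=[]
for r in range(136,168,2):
    c0=int(250+(r-150)*0.13)
    seg=t[r,c0-14:c0+15]; 
    k=np.where(seg>115)[0]; k=k[(k>3)&(k<25)]
    P.append(plane(ct,((k.min()+k.max())/2+c0-14,r),75)[:2])
P=np.array(P); print(P.round(1)[::4]); vx,vy,x0,y0=cv2.fitLine(P.astype(np.float32),cv2.DIST_HUBER,0,.01,.01).ravel()
if vx<0: vx,vy=-vx,-vy
print("rod",x0,y0,"yaw",wd((vx,vy)))
c=plane(ct,(255.8,177.5),108); n=np.array([-vy,vx]); print("clip",c,"offset from rod line",(c[:2]-[x0,y0])@n)
# rod end in top image : lit end row ~198 
print(t[185:212,259].astype(int))
# wedge
print(t[178,358:382].astype(int), t[200,358:382].astype(int), t[170:182,367].astype(int))
for uv,z in(((367.7,176.6),8),((373.4,226.3),64)): print(plane(ct,uv,z))
print("grip back/front",plane(ct,(373.4,218.5),64),plane(ct,(373.4,234.4),64))
E
```

```text
[[687.5  37.9]
 [671.3  35.2]
 [655.2  31.5]
 [639.2  29.7]]
rod 657.2949 32.44046 yaw 10.271085
clip [596.03305879  21.11391935 108.        ] offset from rod line -0.22169649546338857
[161 171 172 172 175 175 177 179 178 177 174 175 162 115  48  44  55  68
  72  69  74  74  73  71  70  68  69]
[ 35  40  35  29  71 179 195 193 176 159 138 123 107  90  72  48  33  37
  37  36  34  35  35  35] [ 39  36  35  26  46 118 102 173 180 165 161 163 163 164 165 167 170 126
  62  33  34  34  35  36] [ 39  36  33  33  32  33  71 127 159 158 155 156]
[ 616.96144388 -198.1043888     8.        ]
[ 507.0149282  -193.88394695   64.        ]
grip back/front [ 521.73433615 -194.73575799   64.        ] [ 491.82406173 -193.00485264   64.        ]
```

```bash
cat >> h.py <<'E'
def tool():
    s=telemetry.read_state(); return s,np.array(s["eef_pos"]),Ro.from_euler("xyz",s["eef_rot"]).as_matrix()
def target(yaw,flip=1,tilt=0):
    a=np.radians(yaw); w=np.array([np.cos(a),np.sin(a),0]); l=np.array([-np.sin(a),np.cos(a),0])
    # tilt>0: thin end up (rotate about -left)
    R=np.stack([[0,0,-1.],flip*l,flip*w],1)
    return Ro.from_rotvec(-np.radians(tilt)*l).as_matrix()@R
def plan(pos,yaw,flip=1,tilt=0):
    s,p,R=tool(); T=target(yaw,flip,tilt)
    sh=R.T@(np.array(pos,float)-p)/300; rv=Ro.from_matrix(R.T@T).as_rotvec()/np.pi
    print("turn",rv.round(4),"deg",(np.linalg.norm(rv)*180).round(1),"shift",sh.round(4),"mm",np.linalg.norm(sh*300).round(1))
E
python3 - <<'E'
from h import *
s,p,R=tool(); print(R.round(3))
for f in(1,-1): plan([507,-194,150],-2.2,f)
E
```

```text
[[-0.     0.367  0.93 ]
 [-0.001  0.93  -0.367]
 [-1.    -0.001 -0.   ]]
turn [-1.074e-01 -1.000e-04  3.000e-04] deg 19.3 shift [ 0.2116 -1.8138  1.8094] mm 771.2
turn [8.926e-01 4.000e-04 1.000e-04] deg 160.7 shift [ 0.2116 -1.8138  1.8094] mm 771.2
```

```bash
python3 -m handwheel '[[-0.054,0,0,0,-0.907,0.905,1],[-0.054,0,0,0,-0.907,0.905,1],[-0.054,0,0,0,-0.907,0.905,1],[-0.054,0,0,0,-0.907,0.905,1],[-0.054,0,0,0,-0.907,0.905,1],[-0.054,0,0,0,-0.907,0.905,1],[-0.054,0,0,0,-0.907,0.905,1],[-0.054,0,0,0,-0.907,0.905,1],[-0.054,0,0,0,-0.907,0.905,1],[-0.054,0,0,0,-0.907,0.905,1]]' 40
python3 -c "
from h import *
plan([507,-194,150],-2.2)"
```

```text
clock: 1.4
eef_pos: [354.1, 159.7, 213.2]
eef_rot: [-1.98, 1.57, -2.184]
wrist_force: [-0.3, 0.4, -0.1]
finger_gap: 94.3
turn [-0.0527 -0.0001  0.0003] deg 9.5 shift [ 0.2112 -1.051   0.7382] mm 390.5
```

```bash
python3 -m handwheel '[[-0.053,0,0,0,-0.98,0.69,1],[-0.053,0,0,0,-0.98,0.69,1],[-0.053,0,0,0,-0.98,0.69,1],[-0.053,0,0,0,-0.98,0.69,1],[-0.053,0,0,0.1,-0.98,0.69,1],[-0.053,0,0,0.1,-0.98,0.69,1],[-0.053,0,0,0.1,-0.98,0.69,1],[-0.053,0,0,0.1,-0.98,0.69,1],[-0.053,0,0,0.1,-0.98,0.69,1],[-0.053,0,0,0.1,-0.98,0.69,1]]'
python3 -c "
from h import *
plan([507,-194,120],-2.2)
cv2.imwrite('pics/w1.png',camera('wrist')[:,:,::-1])"
```

```text
clock: 2.65
eef_pos: [497.3, -169.3, 184.0]
eef_rot: [-1.266, 1.57, -1.303]
wrist_force: [0.0, -0.2, -0.3]
finger_gap: 94.1
turn [0.0007 0.0001 0.0004] deg 0.1 shift [ 0.2133 -0.0809  0.0353] mm 69.3
```

View pics/w1.png

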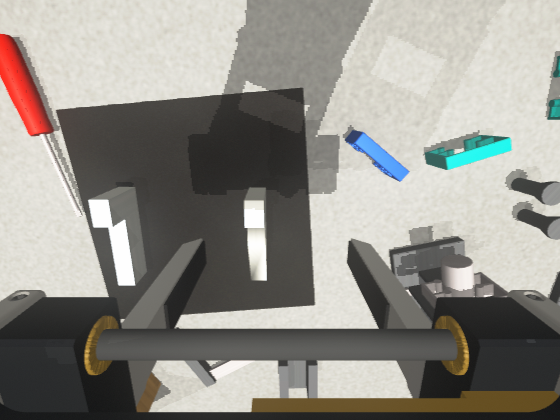

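The wrist picture shows the ramped wedge between the finger lines, grip top near (254,214) and tip near (258,280). I'll check the grip position from this view.

```bash
python3 - <<'E'
from h import *
c=calibration("wrist"); im=cv2.imread("pics/w1.png").astype(int)
for z in (64,): print(proj(c,[507,-194,64]),[proj(c,q).round(1) for q in([522,-184.6,64],[522,-204.6,64],[492,-183.4,64],[492,-203.4,64])],proj(c,[617,-198,8]))
m=im[:,:,:].min(2)
print(m[205,238:275]); print(m[212,238:275]);print(m[185:240,250])
E
python3 -m handwheel '[[0,0,0,0.1,-0.081,0.035,1],[0,0,0,0.21,-0.081,0.035,0.6],[0,0,0,0.21,-0.081,0.035,0.6],[0,0,0,0.21,-0.081,0.035,0.6]]'
```

```text
[253.38578865 215.21313949] [array([263.2, 228.5]), array([244.1, 229.2]), array([262.9, 200.8]), array([243.3, 201.5])] [258.53192216 281.30319087]
[ 64  65  66  66  65  99 178 226 226 226 226 226 226 226 226 226 227 226
 226 226 226 226 225 226 226 201  99  94  70  64  64  64  63  62  63  65
  68]
[ 65  66  64  67  64  90 213 254 254 254 254 254 254 254 254 254 254 254
 254 254 254 254 254 254 254 247 105  96  72  65  65  65  67  65  66  68
  68]
[ 46  48  88 109 110 110 109 110 110 110 111 109 109 109 111 167 219 221
 224 225 226 226 228 229 254 254 254 254 254 254 254 254 254 254 254 254
 254 254 254 254 254 254 254 174 181 192 199 209 218 224 230 235 240 243
 247]
clock: 3.2
eef_pos: [507.4, -194.1, 122.4]
eef_rot: [-0.783, 1.568, -0.819]
wrist_force: [1.2, 0.4, 0.5]
finger_gap: 67.3
```

```bash
python3 -c "
from h import *
plan([507,-194,38],-2.2)"
python3 -m handwheel '[[0,0,0,0.15,0,-0.001,0.5],[0,0,0,0.25,0,-0.001,0.5],[0,0,0,0.281,0,-0.001,0.5],[0,0,0,0.281,0,-0.001,0.5],[0,0,0,0.281,0,-0.001,0.5]]'
python3 -c "
from h import *
plan([507,-194,38],-2.2)"
```

```text
turn [0.0008 0.0005 0.0005] deg 0.2 shift [ 0.2812  0.0008 -0.0018] mm 84.4
clock: 3.82
eef_pos: [508.1, -194.5, 39.7]
eef_rot: [-0.581, 1.566, -0.617]
wrist_force: [0.4, 0.5, 0.1]
finger_gap: 47.1
turn [0.0008 0.0013 0.0008] deg 0.3 shift [ 0.0056  0.0017 -0.0037] mm 2.1
```

```bash
python3 -m handwheel '[[0,0.001,0.001,0.0056,0.001,-0.003,0.5],[0,0.001,0.001,0.0056,0.001,-0.003,0.1],[0,0.001,0.001,0.0056,0.001,-0.003,0],[0,0.001,0.001,0.0056,0.001,-0.003,0],[0,0.001,0.001,0.0056,0.001,-0.003,0],[0,0.001,0.001,0.0056,0.001,-0.003,0]]' 50
python3 -c "
from h import *
plan([507,-194,38],-2.2); print(tool()[0])"
```

```text
clock: 4.58
eef_pos: [507.2, -194.2, 38.0]
eef_rot: [0.552, 1.57, 0.516]
wrist_force: [-0.4, 0.5, 0.9]
finger_gap: 19.9
turn [ 0.0008  0.0003 -0.0002] deg 0.2 shift [ 0.0001  0.0007 -0.0006] mm 0.3
{'clock': 4.575, 'joints': array([-4.33526776e-01,  4.95315215e-01,  1.69677759e+00,  9.38052967e-04,
        9.48953900e-01, -1.96900572e+00]), 'qd': array([ 8.08263987e-05,  1.48163282e-03,  6.08758778e-04,  7.59694685e-04,
       -8.02388909e-04,  9.52042350e-04]), 'effort': array([-8.43762397e-02, -5.66447711e+01, -2.82732868e+01, -6.05586567e-02,
       -7.88104534e-02, -9.76978394e-03]), 'eef_pos': array([ 507.16883133, -194.21500407,   38.0423058 ]), 'eef_rot': array([0.55154639, 1.56985845, 0.51568276]), 'wrist_force': array([-0.42902226,  0.50017109,  0.94357145]), 'moment': array([ 0.09765127,  0.07689669, -0.05257397]), 'finger_gap': 19.88975087885625}
```

```bash
python3 -m handwheel '[[0,0,0,-0.1,0,0,0],[0,0,0,-0.25,0,0,0],[0,0,0,-0.4,0,0,0],[0,0,0,-0.4,0,0,0],[0,0,0,-0.4,0,0,0]]'
python3 -c "
from h import *
plan([438.5,-7,150],10.1); print(tool()[0]['finger_gap'])
cv2.imwrite('pics/s1.png',camera('scene')[:,:,::-1])"
```

```text
clock: 5.2
eef_pos: [506.6, -194.1, 156.9]
eef_rot: [2.013, 1.57, 1.978]
wrist_force: [-0.2, 0.7, -2.2]
finger_gap: 19.9
turn [-0.0676 -0.0001 -0.0004] deg 12.2 shift [ 0.0239  0.615  -0.2493] mm 199.2
19.884450551442875
```

View pics/s1.png

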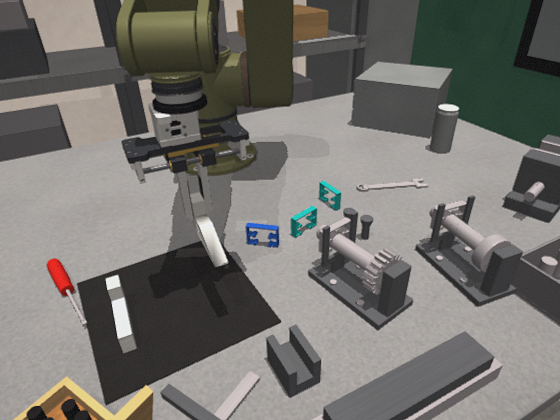

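The wedge is held and level, with its tip near (222,262), and the mat spot it left is empty. Next I'll move it in front of the rod's free end.

```bash
python3 -m handwheel '[[-0.03,0,0,0,0.2,-0.08,0],[-0.0676,0,0,0,0.4,-0.16,0],[-0.0676,0,0,0.024,0.615,-0.249,0],[-0.0676,0,0,0.024,0.615,-0.249,0],[-0.0676,0,0,0.024,0.615,-0.249,0],[-0.0676,0,0,0.024,0.615,-0.249,0],[-0.0676,0,0,0.024,0.615,-0.249,0]]'
python3 -c "
from h import *
plan([438.5,-7,126],10.1)
cv2.imwrite('pics/s2.png',camera('scene')[:,:,::-1]);cv2.imwrite('pics/t2.png',camera('top')[:,:,::-1])
cv2.imwrite('pics/w2.png',camera('wrist')[:,:,::-1])
t=cv2.imread('pics/t2.png');s=cv2.imread('pics/s2.png')
cv2.imwrite('pics/z4.png',np.hstack([cv2.resize(t[100:280,190:310],None,fx=3.3,fy=3.3),cv2.resize(s[130:310,250:370],None,fx=3.3,fy=3.3)]))"
```

```text
clock: 6.12
eef_pos: [438.8, -7.9, 149.5]
eef_rot: [2.228, 1.569, 2.403]
wrist_force: [-0.5, 0.5, -1.7]
finger_gap: 19.7
turn [-0.0004 -0.0004 -0.0005] deg 0.1 shift [ 0.0784  0.0029 -0.0002] mm 23.5
```

View pics/z4.png

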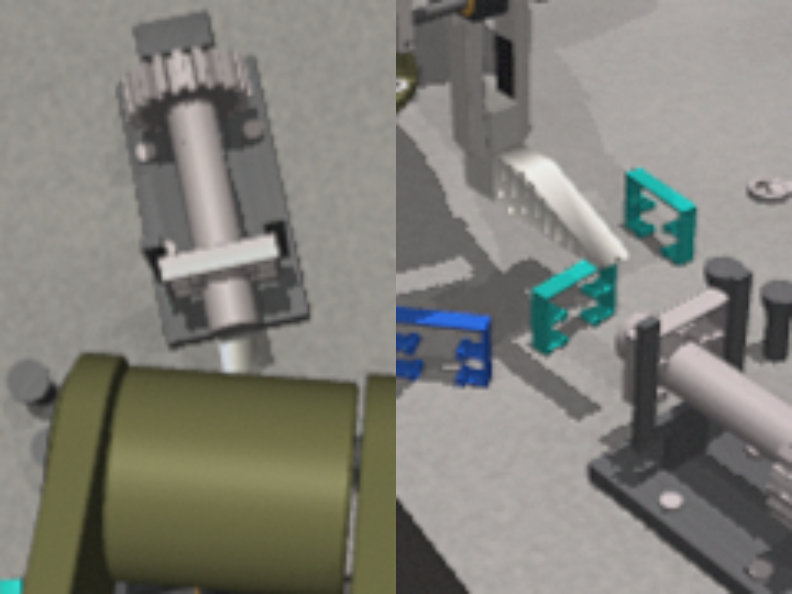

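View pics/w2.png

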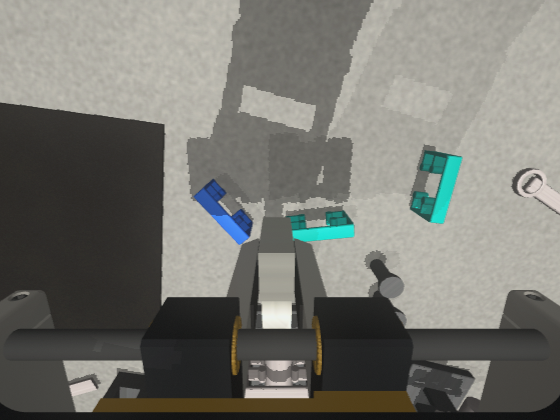

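The wedge lines up with the rod, about 1 mm to the right of its axis. I'll lower it so its underside is 1.5 mm above the rod top, correct the offset, and advance until the tip is just short of first contact.

```bash
python3 -m handwheel '[[0,0,0,0.04,0.003,0,0],[0,0,0,0.08,0.003,0,0],[0,0,0,0.08,0.003,0,0],[0,0,0,0.08,0.003,0,0],[0,0,0,0.08,0.003,0.06,0],[0,0,0,0.08,0.003,0.12,0],[0,0,0,0.08,0.003,0.17,0],[0,0,0,0.08,0.003,0.17,0],[0,0,0,0.08,0.003,0.17,0]]'
python3 -c "
from h import *
plan([596-105*.9845,21.1-105*.1754,125.5],10.1)
cv2.imwrite('pics/s3.png',camera('scene')[:,:,::-1]);cv2.imwrite('pics/t3.png',camera('top')[:,:,::-1])
t=cv2.imread('pics/t3.png');s=cv2.imread('pics/s3.png')
cv2.imwrite('pics/z5.png',np.hstack([cv2.resize(t[100:280,190:310],None,fx=3.3,fy=3.3),cv2.resize(s[150:330,290:410],None,fx=3.3,fy=3.3)]))"
```

```text
clock: 7.4
eef_pos: [488.1, 2.3, 125.6]
eef_rot: [2.27, 1.569, 2.446]
wrist_force: [0.1, -0.2, -1.0]
finger_gap: 19.9
turn [-0.0002 -0.0005 -0.0006] deg 0.1 shift [ 0.0002 -0.0014  0.015 ] mm 4.5
```

View pics/z5.png

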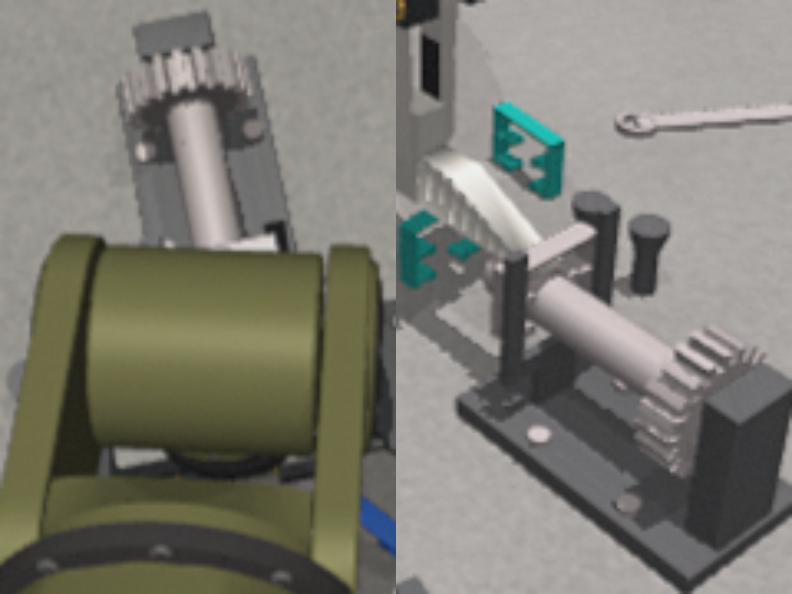

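The scene view shows the tip on the rod, about to go under the bridge. I'll advance slowly and watch the force.

```bash
python3 -m handwheel '[[0,0,0,0,0,0.02,0],[0,0,0,0,0,0.035,0],[0,0,0,0,0,0.05,0],[0,0,0,0,0,0.06,0],[0,0,0,0,0,0.07,0],[0,0,0,0,0,0.08,0],[0,0,0,0,0,0.08,0]]'
python3 -c "
from h import *
plan([596-85.5*.9845,21.1-85.5*.1754,125.5],10.1)
cv2.imwrite('pics/s4.png',camera('scene')[:,:,::-1])
s=cv2.imread('pics/s4.png')
cv2.imwrite('pics/z6.png',cv2.resize(s[150:330,270:430],None,fx=3.3,fy=3.3))"
```

```text
clock: 8.38
eef_pos: [510.8, 6.4, 124.9]
eef_rot: [2.693, 1.566, 2.869]
wrist_force: [-5.5, -0.6, -4.7]
finger_gap: 19.9
turn [-0.0003 -0.0015 -0.0007] deg 0.3 shift [-0.0021 -0.0017  0.0031] mm 1.2
```

View pics/z6.png

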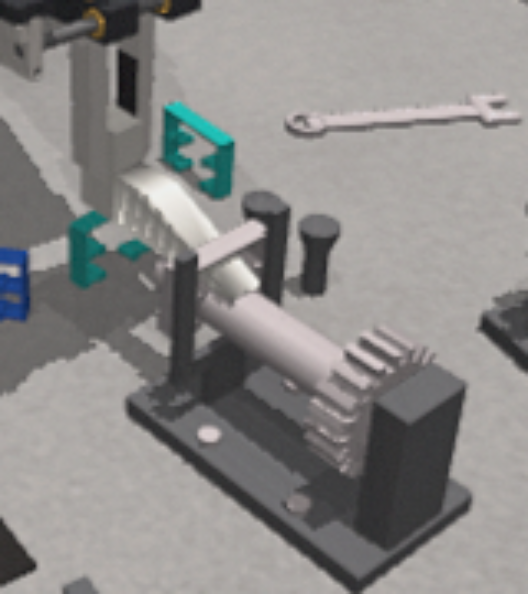

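Contact as expected: about −5.5 N along the rod, with the clip lifting on the ramp and held by the ears. Continuing.

```bash
python3 -m handwheel '[[0,-0.001,0,-0.001,-0.001,0.015,0],[0,-0.001,0,-0.001,-0.001,0.03,0],[0,-0.001,0,-0.001,-0.001,0.045,0],[0,-0.001,0,-0.001,-0.001,0.06,0],[0,-0.001,0,-0.001,-0.001,0.075,0],[0,-0.001,0,-0.001,-0.001,0.09,0],[0,-0.001,0,-0.001,-0.001,0.09,0]]'
python3 -c "
from h import *
plan([596-57*.9845,21.1-57*.1754,125.5],10.1)
cv2.imwrite('pics/s5.png',camera('scene')[:,:,::-1])
s=cv2.imread('pics/s5.png')
cv2.imwrite('pics/z7.png',cv2.resize(s[150:330,270:430],None,fx=3.3,fy=3.3))"
```

```text
clock: 9.3
eef_pos: [537.6, 10.9, 124.8]
eef_rot: [2.175, 1.568, 2.351]
wrist_force: [-0.6, -0.3, -3.7]
finger_gap: 19.5
turn [-0.0002 -0.0005 -0.0007] deg 0.2 shift [-0.0024 -0.0007  0.0077] mm 2.4
```

View pics/z7.png

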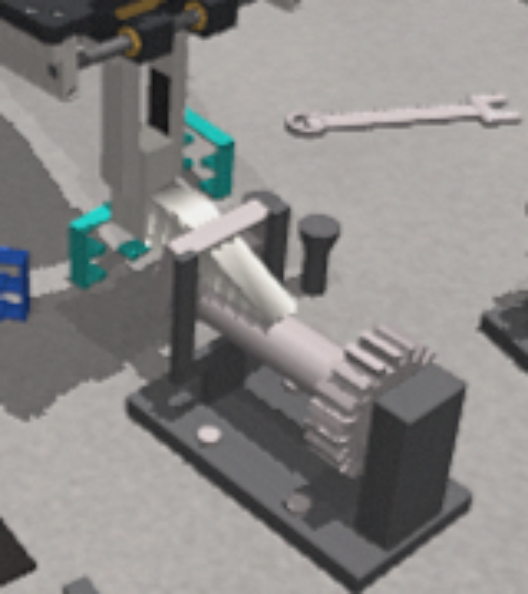

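The clip has sprung up and sits on the upper ramp at ear-top height, and the resistance is gone. I'll advance about 28 mm to put the bridge over the flat, then check.

```bash
python3 -m handwheel '[[0,0,0,-0.001,-0.001,0.015,0],[0,0,0,-0.001,-0.001,0.03,0],[0,0,0,-0.001,-0.001,0.045,0],[0,0,0,-0.001,-0.001,0.06,0],[0,0,0,-0.001,-0.001,0.075,0],[0,0,0,-0.001,-0.001,0.09,0],[0,0,0,-0.001,-0.001,0.095,0],[0,0,0,-0.001,-0.001,0.095,0]]'
python3 -c "
from h import *
plan([596-30*.9845,21.1-30*.1754,125.5],10.1)
cv2.imwrite('pics/s6.png',camera('scene')[:,:,::-1])
s=cv2.imread('pics/s6.png')
cv2.imwrite('pics/z8.png',cv2.resize(s[150:330,270:430],None,fx=3.3,fy=3.3))"
```

```text
clock: 10.35
eef_pos: [565.7, 15.6, 125.1]
eef_rot: [2.113, 1.568, 2.289]
wrist_force: [0.2, -0.1, -0.4]
finger_gap: 19.9
turn [-0.0002 -0.0004 -0.0007] deg 0.2 shift [-0.0014  0.0004  0.0027] mm 0.9
```

View pics/z8.png

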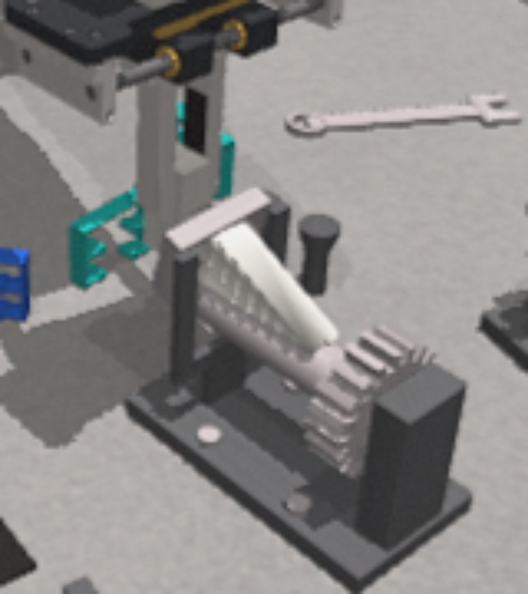

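The bridge now lies flat on the wedge's flat top, level with the ear tops. I'll lift straight up gently, then tilt the tip up about 4° so the slippery clip leans back towards the grip.

```bash
python3 -m handwheel '[[0,0,0,-0.01,0,0,0],[0,0,0,-0.025,0,0,0],[0,-0.005,0,-0.045,0,0,0],[0,-0.01,0,-0.065,0,0,0],[0,-0.015,0,-0.09,0,0,0],[0,-0.02,0,-0.115,0,0,0],[0,-0.022,0,-0.14,0,0,0],[0,-0.022,0,-0.165,0,0,0],[0,-0.022,0,-0.185,0,0,0],[0,-0.022,0,-0.2,0,0,0],[0,-0.022,0,-0.2,0,0,0]]'
python3 -c "
from h import *
plan([596-30*.9845,21.1-30*.1754,210],10.1,1,4)
cv2.imwrite('pics/s7.png',camera('scene')[:,:,::-1])
s=cv2.imread('pics/s7.png')
cv2.imwrite('pics/z9.png',cv2.resize(s[110:310,270:430],None,fx=3,fy=3))"
```

```text
clock: 11.78
eef_pos: [565.8, 15.5, 185.3]
eef_rot: [0.032, 1.503, 0.207]
wrist_force: [-0.5, -0.2, -1.9]
finger_gap: 19.7
turn [-0.0003 -0.0006 -0.0007] deg 0.2 shift [-0.0819  0.001   0.0079] mm 24.7
```

View pics/z9.png

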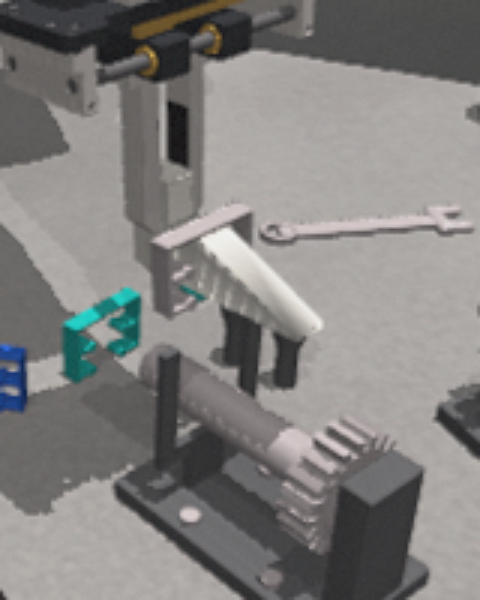

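The clip rides on the wedge clear of the rod and ears, with its bridge at about z 187. Next I'll carry it slowly to the mat.

```bash
python3 -c "
from h import *
plan([535,-100,195],4,1,4)"
```

```text
turn [ 0.0335 -0.0007 -0.003 ] deg 6.1 shift [-0.0453 -0.361  -0.1653] mm 119.9
```

```bash
python3 -m handwheel '[[0,0,0,-0.02,0,0,0],[0,0,0,-0.035,-0.01,-0.005,0],[0,0,0,-0.045,-0.03,-0.014,0],[0.003,0,0,-0.045,-0.06,-0.027,0],[0.007,0,0,-0.045,-0.1,-0.046,0],[0.012,0,-0.001,-0.045,-0.145,-0.066,0],[0.017,0,-0.001,-0.045,-0.19,-0.087,0],[0.022,0,-0.002,-0.045,-0.235,-0.108,0],[0.027,0,-0.002,-0.045,-0.28,-0.128,0],[0.031,0,-0.003,-0.045,-0.32,-0.147,0],[0.033,0,-0.003,-0.045,-0.35,-0.16,0],[0.0335,0,-0.003,-0.045,-0.361,-0.165,0]]'
python3 -c "
from h import *
plan([500,-220,190],-2.2,1,4)
cv2.imwrite('pics/s8.png',camera('scene')[:,:,::-1])"
```

```text
clock: 13.32
eef_pos: [535.0, -100.5, 194.9]
eef_rot: [0.0, 1.503, 0.07]
wrist_force: [-0.1, -0.2, -2.1]
finger_gap: 19.9
turn [ 0.0342 -0.0007 -0.0024] deg 6.2 shift [ 0.0065 -0.3892 -0.1446] mm 124.6
```

View pics/s8.png

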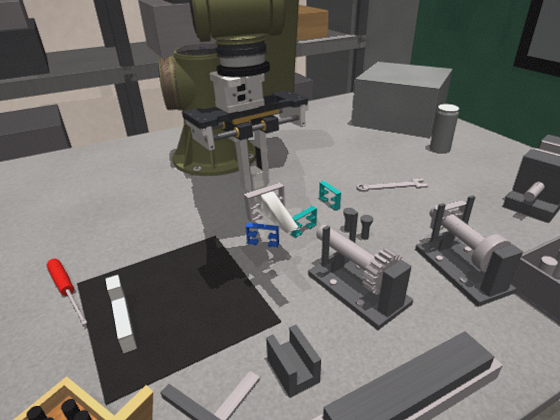

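The clip is still on the wedge at about (265,192), next to the grip. I'll do the second half of the carry.

```bash
python3 -m handwheel '[[0,0,0,0,-0.01,-0.004,0],[0.003,0,0,0,-0.03,-0.011,0],[0.006,0,0,0,-0.065,-0.024,0],[0.01,0,0,0,-0.11,-0.04,0],[0.014,0,-0.001,0,-0.155,-0.057,0],[0.018,0,-0.001,0,-0.2,-0.074,0],[0.022,0,-0.001,0,-0.245,-0.091,0],[0.026,0,-0.002,0,-0.29,-0.108,0],[0.03,0,-0.002,0,-0.33,-0.123,0],[0.033,0,-0.002,0,-0.36,-0.134,0],[0.034,0,-0.002,0,-0.38,-0.141,0],[0.034,0,-0.002,0,-0.389,-0.145,0]]'
python3 -c "
from h import *
plan([500,-220,80],-2.2,1,4)
plan([500,-220,39],-2.2,1,0)
cv2.imwrite('pics/s9.png',camera('scene')[:,:,::-1])
s=cv2.imread('pics/s9.png')
cv2.imwrite('pics/z10.png',cv2.resize(s[130:330,130:290],None,fx=3,fy=3))"
```

```text
clock: 14.88
eef_pos: [499.7, -220.2, 191.9]
eef_rot: [0.014, 1.503, -0.024]
wrist_force: [0.5, -0.3, -1.4]
finger_gap: 19.4
turn [ 0.0002 -0.0007 -0.0003] deg 0.2 shift [ 0.3723  0.0004 -0.0243] mm 111.9
turn [ 0.0002  0.0215 -0.0003] deg 3.9 shift [ 5.087e-01  3.000e-04 -3.350e-02] mm 152.9
```

View pics/z10.png

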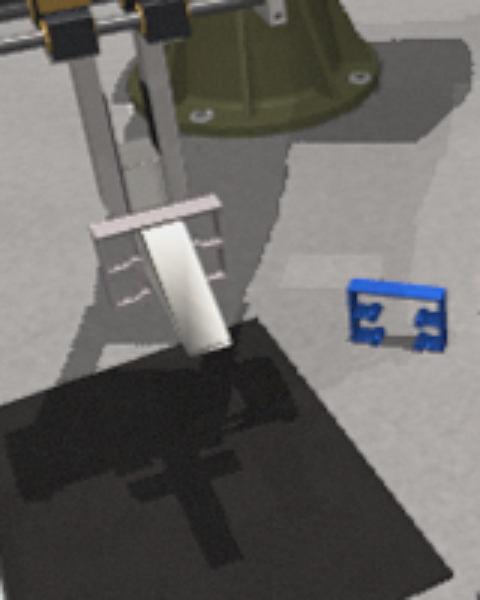

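Everything is still seated over the mat. Lowering gently, levelling near the bottom.

```bash
python3 -m handwheel '[[0,0,0,0.02,0,-0.001,0],[0,0,0,0.06,0,-0.004,0],[0,0,0,0.12,0,-0.008,0],[0,0,0,0.18,0,-0.012,0],[0,0,0,0.24,0,-0.016,0],[0,0,0,0.3,0,-0.02,0],[0,0,0,0.35,0,-0.023,0],[0,0,0,0.39,0,-0.026,0],[0,0,0,0.415,0,-0.027,0],[0,0.007,0,0.425,0,-0.028,0],[0,0.015,0,0.43,0,-0.028,0],[0,0.0215,0,0.43,0,-0.028,0]]'
python3 -c "
from h import *
plan([500,-220,38.5],-2.2,1,0)
cv2.imwrite('pics/s10.png',camera('scene')[:,:,::-1])
s=cv2.imread('pics/s10.png')
cv2.imwrite('pics/z11.png',cv2.resize(s[180:360,120:280],None,fx=3.3,fy=3.3))"
```

```text
clock: 16.42
eef_pos: [500.2, -220.3, 62.9]
eef_rot: [2.666, 1.569, 2.629]
wrist_force: [0.1, -0.5, -1.2]
finger_gap: 19.9
turn [ 0.0003 -0.0004 -0.0002] deg 0.1 shift [ 0.0813  0.0007 -0.0007] mm 24.4
```

View pics/z11.png

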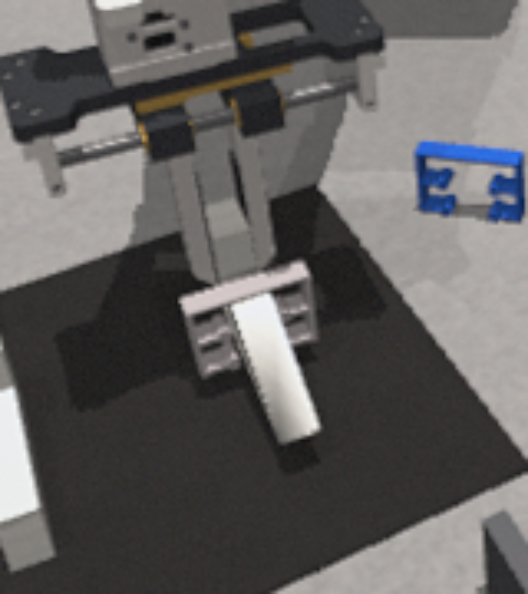

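```bash
python3 -m handwheel '[[0,0,0,0.012,0,0,0],[0,0,0,0.025,0,0,0],[0,0,0,0.037,0,0,0],[0,0,0,0.048,0,0,0],[0,0,0,0.058,0,0,0],[0,0,0,0.067,0,0,0],[0,0,0,0.075,0,0,0],[0,0,0,0.081,0,0,0],[0,0,0,0.081,0,0,0],[0,0,0,0.081,0,0,0]]'
python3 -c "
from h import *
plan([500,-220,38.],-2.2,1,0)
cv2.imwrite('pics/s11.png',camera('scene')[:,:,::-1])
s=cv2.imread('pics/s11.png')
cv2.imwrite('pics/z12.png',cv2.resize(s[180:360,120:280],None,fx=3.3,fy=3.3))"
```

```text
clock: 17.73
eef_pos: [500.4, -220.3, 38.7]
eef_rot: [2.832, 1.569, 2.795]
wrist_force: [0.3, -0.1, -1.0]
finger_gap: 19.7
turn [ 0.0003 -0.0006 -0.0002] deg 0.1 shift [ 0.0024  0.0009 -0.0013] mm 0.9
```

View pics/z12.png

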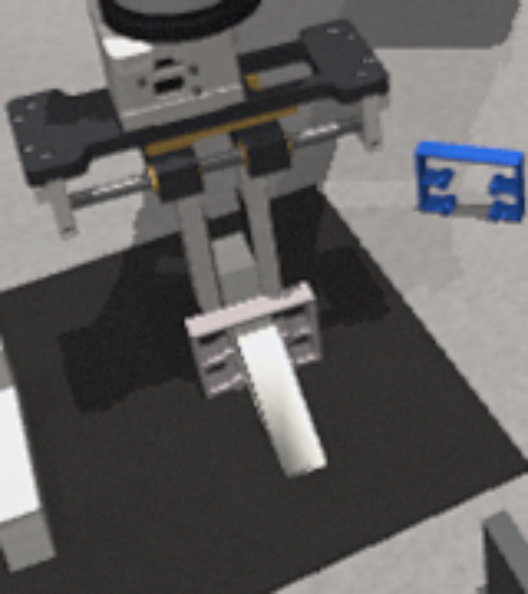

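The clip stands on the mat astride the wedge, and the wedge is within 1 mm of the mat. Release with a small opening so the fingers stay clear of the clip's legs, then go straight up.

```bash
python3 -m handwheel '[[0,0,0,0.002,0,0,0],[0,0,0,0.002,0,0,0.24],[0,0,0,0.002,0,0,0.34],[0,0,0,0.002,0,0,0.34],[0,0,0,0.002,0,0,0.34]]'
python3 -m handwheel '[[0,0,0,-0.02,0,0,0.34],[0,0,0,-0.06,0,0,0.34],[0,0,0,-0.12,0,0,0.34],[0,0,0,-0.25,0,0,0.34],[0,0,0,-0.4,0,0,0.34],[0,0,0,-0.6,0,0,0.34],[0,0,0,-0.6,0,0,0.34],[0,0,0,-0.6,0,0,0.34]]'
python3 -c "
from h import *
cv2.imwrite('pics/s12.png',camera('scene')[:,:,::-1])
cv2.imwrite('pics/w12.png',camera('wrist')[:,:,::-1])"
```

```text
clock: 18.4
eef_pos: [500.4, -220.3, 38.1]
eef_rot: [2.849, 1.569, 2.811]
wrist_force: [1.2, 0.4, -0.2]
finger_gap: 32.1
clock: 19.4
eef_pos: [500.5, -220.3, 218.5]
eef_rot: [2.901, 1.569, 2.863]
wrist_force: [0.2, 0.1, -1.2]
finger_gap: 31.6
```

View pics/s12.png

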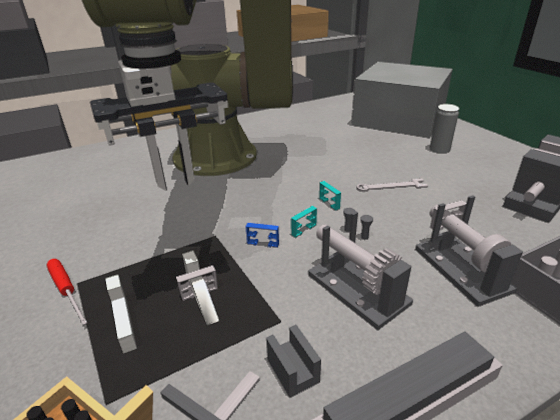

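View pics/w12.png

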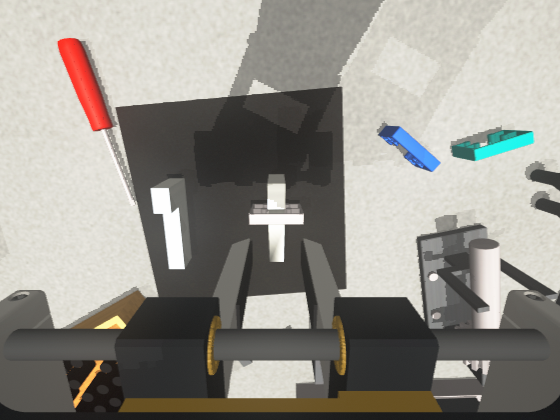

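Both pictures show the wedge on the mat with the clip standing astride it (scene (197,280), wrist (276,217)). The gear rod is bare and the spare clip still sits at scene (452,208). Last, I'll check positions and that nothing is moving.

```bash
python3 -c "
from h import *
a=camera('scene').astype(int); w=camera('wrist').astype(int)
b=cv2.imread('pics/s12.png')[:,:,::-1].astype(int); s0=cv2.imread('pics/scene0.png')[:,:,::-1].astype(int)
print('rest diff',abs(a-b)[250:330,170:230].mean(),'spare diff',abs(a-s0)[185:245,425:480].mean(), 'ctrl', abs(a-s0)[180:195,360:430].mean())
c=calibration('wrist'); cs=calibration('scene')
for n,uv,z in (('clip',(276,218),52),('grip',(276,190),64)): print(n,plane(c,uv,z))
print('tri clip',tri(c,(276,218),cs,(196,276)))
print(tool()[0]['clock'],tool()[0]['wrist_force'])
"
```

```text
rest diff 1.850138888888889 spare diff 4.896868686868687 ctrl 5.92
clip [ 528.76666733 -221.86641416   52.        ]
grip [ 491.71899756 -220.43077927   64.        ]
tri clip (array([ 531.01825836, -221.7803047 ,   45.35787851]), np.float64(0.34054331905764557))
19.6 [-0.47097979  0.29558754 -0.31864638]
```

```bash
python3 -c "
from cell import order
print(order.sign_off())"
```

```text
the job is handed in; nothing more can be done
None
```

I freed the gear rod's clip with the wedge, carried it over on the wedge and set both down on the mat. I handed the job in at about 19.6 s of the 61 s allowed; no verdict is reported.

- **Freeing the clip:** I slid the wedge's thin end along the top of the gear rod under the clip. The clip sprang up onto the flat top. The highest force I read was about 7 N at the wrist, and the gripper was never used on the clip.
- **Lift and set-down:** I lifted the clip on the wedge to about z 187 mm, past the 156 mm needed. On the mat I lowered the wedge, released it with a small opening and went straight up, so the robot now touches nothing.
- **Where they ended up:** The clip stands astride the wedge at about (530, −222), its bridge roughly 45–50 mm high. The wedge grip is at about (500, −220). Both are well inside the mat, whose centre I measured at (523, −274).
- **Rest:** Two pictures taken just before handing in showed no visible movement of the clip or wedge.
- **Other clip:** The roller rod's clip looks unchanged. Its picture area differs from the start by no more than an untouched patch of bench does. My attempt to locate it in the top view failed, so I have no measured position for it.
- **Disagreement:** One rough reading put the wedge grip about 9 mm from where the arm released it. I picked that pixel by eye, so I put it down to the pixel. Either position is well inside the mat.

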